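Show which lid and band close the last open jar

TASK

Show the trainee how to close the one jar of beans that is still open: with the fingertips, point straight down at the middle of that jar's mouth, then at the middle of the flat lid that fits it, then at the middle of the screw band that fits it, each time from just above (two or three centimetres) and keeping still there for a good two seconds. Touch nothing at all, lift well clear between one thing and the next, and never come down over the lid and band of the wrong size or anything else. Finish with the hand raised well above the tops of the jars.

Things in the scene. Friction and masses are not known exactly. Their poses are not given: they have to be found in the camera images.
- jar_open: THE OPEN JAR: clear glass wide-mouth canning jar without a lid, packed with green beans to about 15 mm below the rim (green seen from above inside a glass ring). 86 mm across, 125 mm high, mouth 75 mm inside and 83 mm outside. Origin at the centre of its underside, z up. The middle of the mouth is 125 mm above the origin. Stands loose on the board, as do all things below.
- lid_wide: flat sealing lid that fits the open jar: larger of the two steel discs, lying with its red gasket ring upward, 83 mm across, 3 mm thick (3.6 mm at the gasket). Origin at the centre of its underside, z up.
- band_wide: screw band that fits the open jar: larger of the two brass-coloured rings, hollow (the white board shows through), 90 mm across outside, 75 mm clear inside at the lip, 16 mm high. Origin at the centre of its underside, z up. The middle of the ring is straight above the origin.
- lid_regular: regular-mouth flat sealing lid, too small for the open jar: smaller steel disc with a red gasket ring, 67 mm across, 3 mm thick. Origin at the centre of its underside, z up.
- band_regular: regular-mouth screw band, too small for the open jar: smaller brass-coloured ring, 74 mm across outside, 59 mm clear inside, 16 mm high. Origin at the centre of its underside, z up.
- jar_wide_closed: wide-mouth jar of beans already closed with lid and brass band: 89 mm across the band, 128 mm high. Origin at the centre of its underside, z up.
- jar_regular_closed: regular-mouth jar of beans already closed with lid and brass band: 80 mm across, 74 mm across the band, 133 mm high. Origin at the centre of its underside, z up.
- shaker: spice shaker with an orange label and a black cap, 48 mm across, 109 mm high. Origin at the centre of its underside, z up.
- tub: small tapered plastic tub with a white press-on lid, 72 mm across, 47 mm high, on the far part of the board. Origin at the centre of its underside, z up.
- knife: paring knife lying flat along the board's near edge, teal handle 105 mm long, white blade, about 225 mm long in all and 14 mm high. Origin at the underside near its middle, the blade pointing along its y axis.
- board: white plastic cutting board lying on the table, 460 mm (x) by 760 mm (y), 12.7 mm thick. Origin at the centre of its underside, so its top is 12.7 mm above it. Fixed. The jars and the shaker stand near its left and right ends (left is y positive), the lids and bands lie in the middle; which is at which place changes, and the jars, shaker, lids and bands are at least 100 mm apart between centres.

How it is judged:
On the way, in this order (a step that is already met when the one before it is completed fails the run):
1. the fingers point down at the mouth of the open jar and keep there (horizontal distance between the grasp point and jar_open below 0.025 m and z of the grasp point in the frame of jar_open between 0.137 and 0.195 m), for 1.5 s.
2. the fingers point down at the larger flat lid and keep there (horizontal distance between the grasp point and lid_wide below 0.025 m and z of the grasp point in the frame of lid_wide between 0.015 and 0.073 m), for 1.5 s.
3. the fingers point down at the larger screw band and keep there (horizontal distance between the grasp point and band_wide below 0.025 m and z of the grasp point in the frame of band_wide between 0.028 and 0.086 m), for 1.5 s.
At the end, for the whole second after the job is handed in: Open jar, larger lid and larger band pointed at in order (each 1.5 s, within 25 mm of its centre, grasp point 12 to 70 mm above its top); everything on the board at rest, upright, within 10 mm of its start; grasp point over 0.2 m above the table (height (world z) of the grasp point above 0.2 m and distance of each of jar_open, jar_wide_closed, jar_regular_closed, shaker, lid_wide, lid_regular, band_wide, band_regular, tub, knife from where it was at the start of the episode below 0.01 m and angle between each of jar_open, jar_wide_closed, jar_regular_closed, shaker, lid_wide, lid_regular, band_wide, band_regular, tub's own z axis and vertical below 0.1 rad and linear speed of each of jar_open, jar_wide_closed, jar_regular_closed, shaker, lid_wide, lid_regular, band_wide, band_regular, tub, knife below 0.02 m/s); the robot touches nothing.
It fails at once if the robot touches anything at all (contact force between any of the fingers, the arm and anything else above 0.5 N).
It fails at once if any of the things on the board is moved by more than 10 mm or lifted (distance of any of jar_open, jar_wide_closed, jar_regular_closed, shaker, lid_wide, lid_regular, band_wide, band_regular, tub, knife from where it was at the start of the episode above 0.01 m).
It fails at once if the fingers come down low over the middle of something else (within 25 mm of its centre, the grasp point less than 70 mm above its top) ((horizontal distance between the grasp point and jar_wide_closed below 0.025 m and z of the grasp point in the frame of jar_wide_closed below 0.198 m) or (horizontal distance between the grasp point and jar_regular_closed below 0.025 m and z of the grasp point in the frame of jar_regular_closed below 0.203 m) or (horizontal distance between the grasp point and shaker below 0.025 m and z of the grasp point in the frame of shaker below 0.179 m) or (horizontal distance between the grasp point and lid_regular below 0.025 m and z of the grasp point in the frame of lid_regular below 0.073 m) or (horizontal distance between the grasp point and band_regular below 0.025 m and z of the grasp point in the frame of band_regular below 0.086 m) or (horizontal distance between the grasp point and tub below 0.025 m and z of the grasp point in the frame of tub below 0.117 m)).
It also fails if it takes over 58 s, if anything falls off the work surface, if the arm or the gripper's body presses on something with over 40 N, if the wrist force passes 120 N, or if a joint passes its speed limit or range.

ROBOT

A 6-joint arm with a two-finger parallel gripper is mounted at the origin on the work surface. World frame = base frame: x ahead of the robot, y to its left, z up, the work surface at z = 0. Lengths are in m, angles in rad, forces in N, time in s.
With the tool pointing down it reaches from about 0.35 to 0.725 m from the base axis. Payload 6 kg.
Tool frame: the origin (TCP) lies on the centre line of the jaws, within the pads' length; the fingertips stand r.tcp_to_tips ahead of it and the grasp point (between the pads) lies 3 mm ahead of it (r.tcp_to_tips is the distance from the TCP to the fingertips, in m); x points along the fingers, z is the direction in which the jaws open and shut, and the axes are right-handed (so a half turn about x gives the same grasp; the last joint's range is limited). The gripper opens to 85 mm and grips with 20 to 120 N. Pads are 22 mm wide; open, the fingers measure 114 mm over their backs; the gripper's body (76 mm by 85 mm) begins 54 mm behind the grasp point. The pads swing forward as they close: fully open they stand 13 mm farther back than shut.
Start: joints at [-0.801, 0.04, 0.085, 0, -1.615, -0.334], TCP at [0.253, -0.544, 0.253] pointing down, gripper open.
Joint ranges: [-2.56, 2.56], [-1.29, 2.01], [-1.08, 1.49], [-3.29, 1.98], [-2.81, -0.18], [-2.99, 2.99]. Speed limits (rad/s): [2.57, 2.57, 3.01, 3.14, 3.14, 3.14].

INTERFACE

Orientations are given as [roll, pitch, yaw] about the fixed x, y, z axes, in that order (R = Rz(yaw) Ry(pitch) Rx(roll)).
In Python, from station import r, eyes gives the robot as it stands.
- The arm moves only by the tool play_rows, never from a script. Its argument "targets" is a list of rows, each a list of 7 numbers: the shift along the tool's x, y, z in units of 25 mm (1.0 is 25 mm), then the turn, a rotation vector about the tool's x, y, z in units of 5 degrees (1.0 is 5 degrees), then the closure, from 0 (fully open) to 1 (shut). A call has 1 to 10 rows; each row is the pose to reach, as a shift and turn from the pose commanded when the call began, along the tool's axes at that moment; what a row does not reach only later rows make up. A row lasts 1/12 s, in which the tool goes at most 41.7 mm and 7.16 degrees, less where a joint would pass 70% of its speed; a pose out of reach is approached as far as the arm can. A call with a gripper value outside its range is refused whole. The fingers move at their own pace and stop on an object; "squeeze" is the grip in N (left out, the last holds). Time passes only in rows, so rows that repeat a pose let the fingers close. It gives the time, the measured TCP pose, the force and the opening at its end, in the units of the state.
- r.observe(): the state, without advancing time (a new reading comes with each control period).
- eyes.camera(name): name is "scene" or "top" or "wrist"; returns a dict with "color" (400x640x3 uint8, red, green, blue), "intrinsics" (3x3 intrinsics, pixels), "k1" (the pictures are not rectified: a ray, as slopes to the right and down, at radius r is drawn at 1 + k1 r^2 times it, then the intrinsics apply), "R" (3x3) and "t" (3): a world point X has camera coordinates R X + t; the wrist camera has in their place "mount" (4x4, takes a point from camera to tool coordinates, whose origin is the TCP and whose axes are the tool frame's). Camera axes: x right, y down, z forward; pixel columns grow to the right and rows downward; lengths in m; the calibration is good to about 2 mm. A picture is of the moment at which its call begins: read the wrist's pose just before it. There is no depth.
- r.job_done(): hands the job in, once; it reports no verdict.
The state is a dict: "time_s": time; "joint_positions": joint angles; "dq": joint speeds; "tau": joint torques, N m; "tcp_pos": TCP position; "orientation": TCP orientation; "ft_force": force on the tool from outside, world axes, zero at the start; "ft_torque": the same for the moment, N m; "opening": finger opening in m.
Only numpy, scipy, OpenCV 4.12 (cv2) and the standard library are available. Lean on these libraries where they do the work, as an engineer would, in place of code of your own. Each camera call takes 0.05 s, during which the arm holds its last target. There are 200 camera calls.

## Working session

There is one attempt and no reset: what is moved stays moved. The work goes in short steps, Python scripts to look and compute and a tool call to move; the robot and the scene stay as the last step left them, time stands still between calls to the robot, and variables do not carry over. Pictures are saved under pics/ and viewed, about 8 in all and at most 12, crops included, and the job is handed in when it is done.

Besides the shell and the picture viewer there is one more tool, called after "Request:" in YAML: its name, and indented under it one key for each argument. play_rows: Moves the arm, as the interface text tells. Its arguments: {"type":"object","properties":{"targets":{"type":"array","items":{"type":"array","items":{"type":"number"}}},"squeeze":{"type":"number"}},"required":["targets"]}

```bash
mkdir -p pics
python3 - <<'E'
from station import r, eyes
import cv2
s=r.observe(); print(s['time_s'],s['tcp_pos'],s['orientation'],s['opening'],r.tcp_to_tips)
for n in ('top','scene'):
    c=eyes.camera(n); cv2.imwrite(f'pics/{n}0.png',c['color'][:,:,::-1])
    print(n,c['intrinsics'],c['k1'],c['R'],c['t'])
E
```

```text
0.0 [ 0.2532311  -0.54362445  0.25230045] [0.06267323 1.5690418  2.06927818] 0.08530597727961309 0.022
top [[371.38183597   0.         320.74947564]
 [  0.         371.38183597 191.85103671]
 [  0.           0.           1.        ]] -0.005653370385296617 [[ 2.35656951e-02 -9.99721288e-01  1.41584885e-03]
 [-9.95595427e-01 -2.35969427e-02 -9.07354990e-02]
 [ 9.07436196e-02  7.28632462e-04 -9.95874020e-01]] [-0.00215208  0.54415095  0.66596315]
scene [[437.47580158   0.         318.678857  ]
 [  0.         437.47580158 200.31248514]
 [  0.           0.           1.        ]] -0.1021434612279909 [[-0.85515524  0.5183168   0.00756387]
 [ 0.39820774  0.66619291 -0.63056927]
 [-0.33187364 -0.53622262 -0.77609612]] [ 0.48273996 -0.2098633   1.01974644]
```

View pics/top0.png

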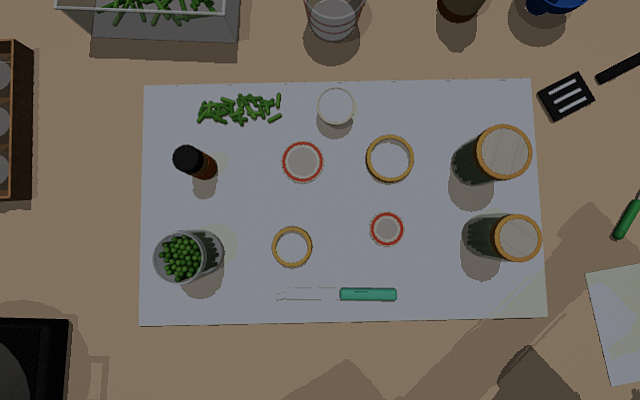

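View pics/scene0.png

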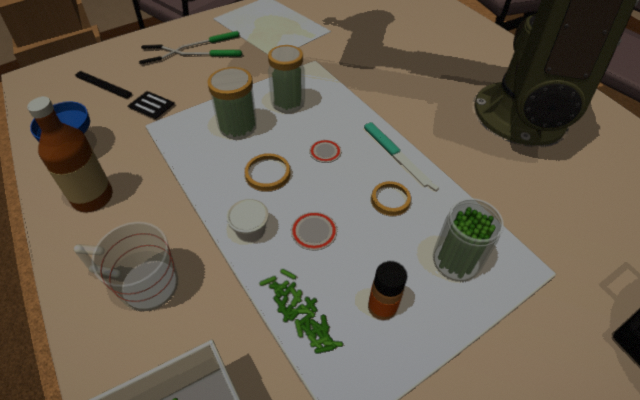

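The top view shows the open jar near (182,257), the larger lid at (302,161) and the larger band at (390,159). The smaller lid is at (387,229) and the smaller band at (292,247). The scene view agrees. Next I'll measure these and crop in on the jar.

```bash
cat > h.py <<'E'
import numpy as np, cv2
def ray(c,u,v):
    K=c['intrinsics']; d=np.array([c['k1'],0,0,0,0.])
    p=cv2.undistortPoints(np.float64([[[u,v]]]),K,d)[0,0]
    return -c['R'].T@c['t'], c['R'].T@np.array([*p,1])
def onplane(c,u,v,z):
    o,d=ray(c,u,v); return o+d*(z-o[2])/d[2]
def pix(c,X):
    return cv2.projectPoints(np.float64(X).reshape(-1,3),cv2.Rodrigues(c['R'])[0],c['t'],c['intrinsics'],np.array([c['k1'],0,0,0,0.]))[0].reshape(-1,2)
E
python3 - <<'E'
from station import eyes
from h import *
B=.0127
for n,seeds in (('top',dict(lid_w=(302,161),band_w=(390,159),lid_r=(387,229),band_r=(292,247),jarw=(504,152),jarr=(518,238))),('scene',dict(lid_w=(314,231),band_w=(268,171),lid_r=(325,151),band_r=(391,198)))):
    c=eyes.camera(n); hsv=cv2.cvtColor(c['color'],cv2.COLOR_RGB2HSV)
    H,S,V=cv2.split(hsv)
    m=(((H<28)|(H>170))&(S>90)&(V>60)).astype(np.uint8)
    cs,_=cv2.findContours(m,cv2.RETR_EXTERNAL,cv2.CHAIN_APPROX_NONE)
    for k,p in seeds.items():
        z=B+(.0036 if 'lid' in k else .128 if 'jar' in k else .012)
        for q in cs:
            if len(q)>30 and cv2.pointPolygonTest(q,p,False)>0 and cv2.contourArea(q)<5000:
                W=np.array([onplane(c,*x[0],z)[:2] for x in q]); e=cv2.minEnclosingCircle(W.astype(np.float32))
                print(n,k,np.round(e[0],4),'diam',round(2*e[1],4))
    if n=='top': 
        x=c['color'][215:300,135:240]
    else: x=c['color'][185:290,420:520]
    b=cv2.resize(x[:,:,::-1],None,fx=5,fy=5,interpolation=cv2.INTER_CUBIC); b=cv2.convertScaleAbs(b,alpha=1.4)
    if n=='top': a=b
h=max(a.shape[0],b.shape[0])
img=np.zeros((h,a.shape[1]+b.shape[1],3),np.uint8); img[:a.shape[0],:a.shape[1]]=a; img[:b.shape[0],a.shape[1]:]=b
img=cv2.resize(img,None,fx=.78,fy=.78);cv2.imwrite('pics/jar.png',img);print(img.shape)
E
```

```text
top lid_w [0.6028 0.048 ] diam 0.0777
top band_w [ 0.6109 -0.1169] diam 0.09
top lid_r [ 0.4791 -0.1132] diam 0.0619
top band_r [0.4423 0.0614] diam 0.0743
top jarw [ 0.6041 -0.2741] diam 0.0883
top jarr [ 0.4703 -0.2927] diam 0.0742
scene lid_w [0.6045 0.0478] diam 0.0787
scene band_w [ 0.6154 -0.1149] diam 0.1006
scene lid_r [ 0.4809 -0.114 ] diam 0.0631
scene band_r [0.4458 0.0645] diam 0.0839
(410, 800, 3)
```

View pics/jar.png

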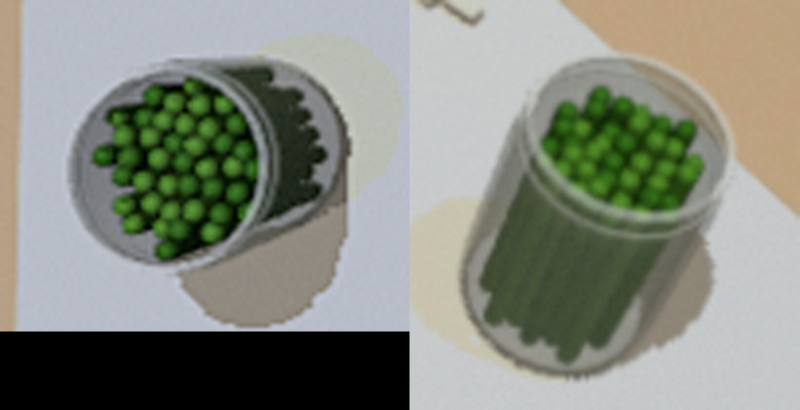

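The crop gives the rim centre at about (178.6,256.8) in the top view and (476.4,220.4) in the scene view. I'll triangulate it and work out the moves.

```bash
cat >> h.py <<'E'
from scipy.spatial.transform import Rotation as Ro
def units(s,P):
    T=Ro.from_euler('xyz',s['orientation']).as_matrix(); return np.round(T.T@(np.array(P)-s['tcp_pos'])/.025,2)
E
python3 - <<'E'
from station import r,eyes
from h import *
t=eyes.camera('top');c=eyes.camera('scene')
print(onplane(t,178.6,256.8,.1377),onplane(c,476.4,220.4,.1377))
J=(onplane(t,178.6,256.8,.1377)+onplane(c,476.4,220.4,.1377))/2
th=np.linspace(0,2*np.pi,60)
out=[]
for k,a,b,u0,v0,w,h in ((t,0,0,135,215,105,85),(c,0,0,420,185,100,105)):
    im=cv2.resize(k['color'][v0:v0+h,u0:u0+w,::-1],None,fx=3.8,fy=3.8)
    for rad,z in ((.0415,.1377),(.043,.0127)):
        p=pix(k,np.c_[J[0]+rad*np.cos(th),J[1]+rad*np.sin(th),0*th+z]); cv2.polylines(im,[np.int32((p-[u0,v0])*3.8)],True,(0,0,255),1)
    out.append(cv2.copyMakeBorder(im,0,399-im.shape[0],0,0,0))
cv2.imwrite('pics/jar2.png',cv2.hconcat(out))
s=r.observe();print(J,Ro.from_euler('xyz',s['orientation']).as_matrix().round(3))
for P in ((.45,-.2,.30),(.5,.05,.30),(J[0],J[1],.30),(J[0],J[1],.186)): print(P,units(s,P))
E
```

```text
[0.42879931 0.22580002 0.1377    ] [0.43105983 0.23277702 0.1377    ]
[0.42992957 0.22928852 0.1377    ] [[-0.    -0.907 -0.422]
 [ 0.001 -0.422  0.907]
 [-1.     0.     0.001]]
(0.45, -0.2, 0.3) [ -1.88 -12.94   9.15]
(0.5, 0.05, 0.3) [ -1.87 -18.97  17.37]
(np.float64(0.42992957075626625), np.float64(0.2292885161473111), 0.3) [ -1.87 -19.46  25.05]
(np.float64(0.42992957075626625), np.float64(0.2292885161473111), 0.186) [  2.69 -19.46  25.05]
```

View pics/jar2.png

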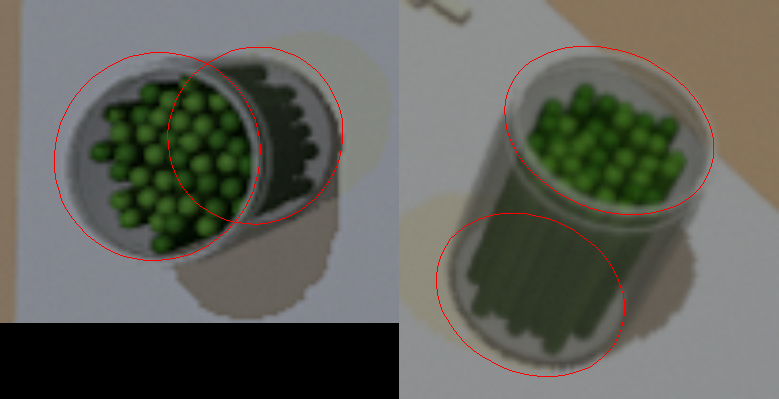

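The overlay shows the rim a few pixels off from the averaged centre. The two views differ by about 7 mm, against a tolerance of 25 mm. I'll move above the jar with the fingers shut and check there with the wrist camera.

Request:
play_rows:
  targets:
    - [-1.9, -1, 0.8, 0, 0, 0, 1]
    - [-1.9, -13, 9.2, 0, 0, 0, 1]
    - [-1.9, -13, 9.2, 0, 0, 0, 1]
    - [-1.9, -13, 9.2, 0, 0, 0, 1]
    - [-1.9, -13, 9.2, 0, 0, 0, 1]
    - [-1.9, -13, 9.2, 0, 0, 0, 1]
    - [-1.9, -13, 9.2, 0, 0, 0, 1]
    - [-1.9, -13, 9.2, 0, 0, 0, 1]
    - [-1.9, -13, 9.2, 0, 0, 0, 1]
    - [-1.9, -13, 9.2, 0, 0, 0, 1]

```text
time_s: 1.13
tcp_pos: [0.4512, -0.1963, 0.3012]
orientation: [-1.92, 1.57, 0.086]
ft_force: [0.6, -1.3, 0.2]
opening: 0.0001
```

Run:
```python
from station import r,eyes
from h import *
s=r.observe();print(s['time_s'],s['tcp_pos'],s['orientation'],s['opening'],r.tcp_to_tips,s['joint_positions'])
for P in ((.5,.03,.30),(.43,.229,.30)): print(P,units(s,P))
```

```text
1.1333 [ 0.45122431 -0.1963077   0.30121584] [-1.92031193  1.56984618  0.08646197] 6.435360499845819e-05 0.022 [ 3.67387862e-04 -2.37796315e-01 -8.58060118e-02 -8.26427313e-05
 -1.72184000e+00 -1.13519862e+00]
(0.5, 0.03, 0.3) [ 0.05 -5.59  7.38]
(0.43, 0.229, 0.3) [ 0.05 -6.41 15.78]
```

Request:
play_rows:
  targets:
    - [0, -6.4, 15.8, 0, 0, 0, 1]
    - [0, -6.4, 15.8, 0, 0, 0, 1]
    - [0, -6.4, 15.8, 0, 0, 0, 1]
    - [0, -6.4, 15.8, 0, 0, 0, 1]
    - [0, -6.4, 15.8, 0, 0, 0, 1]
    - [0, -6.4, 15.8, 0, 0, 0, 1]
    - [0, -6.4, 15.8, 0, 0, 0, 1]
    - [0, -6.4, 15.8, 0, 0, 0, 1]
    - [0, -6.4, 15.8, 0, 0, 0, 1]
    - [0, -6.4, 15.8, 0, 0, 0, 1]

```text
time_s: 1.97
tcp_pos: [0.4288, 0.2199, 0.3012]
orientation: [-1.037, 1.57, 0.97]
ft_force: [1.2, 0.6, -0.5]
opening: -0.0
```

Request:
play_rows:
  targets:
    - [0, -0.2, 0.4, 0, 0, 0, 1]
    - [0, -0.2, 0.4, 0, 0, 0, 1]
    - [0, -0.2, 0.4, 0, 0, 0, 1]

```text
time_s: 2.22
tcp_pos: [0.4297, 0.2294, 0.3005]
orientation: [2.057, 1.57, -2.218]
ft_force: [-0.4, -0.0, -0.4]
opening: -0.0001
```

Run:
```python
from station import r,eyes
from h import *
s=r.observe();print(s['time_s'],s['tcp_pos'],s['orientation'])
c=eyes.camera('wrist')
T=np.eye(4);T[:3,:3]=Ro.from_euler('xyz',s['orientation']).as_matrix();T[:3,3]=s['tcp_pos']
W=np.linalg.inv(T@c['mount']);c['R']=W[:3,:3];c['t']=W[:3,3]
print('cam',-c['R'].T@c['t'])
im=c['color'][:,:,::-1].copy(); th=np.linspace(0,2*np.pi,60)
for rad in (.0375,.0415):
    cv2.polylines(im,[np.int32(pix(c,np.c_[.43+rad*np.cos(th),.229+rad*np.sin(th),0*th+.1377]))],True,(0,0,255),1)
cv2.imwrite('pics/w1.png',im)
for d in ((.43,.239,.1377),(.44,.229,.1377),(.43,.229,.1377)): print(d,pix(c,d))
print(units(s,(.43,.229,.186)))
```

```text
2.2167 [0.42967513 0.22941334 0.30049579] [ 2.05696042  1.56975489 -2.21816803]
cam [0.36190725 0.19732911 0.42118872]
(0.43, 0.239, 0.1377) [[327.70705227 192.43518718]]
(0.44, 0.229, 0.1377) [[312.82833943 197.60447038]]
(0.43, 0.229, 0.1377) [[317.55873269 187.83540381]]
[ 4.58 -0.01 -0.02]
```

View pics/w1.png

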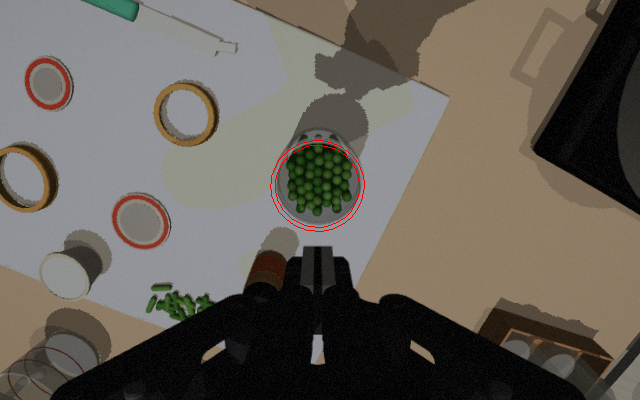

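The wrist view shows the mouth centred near (318,183), against a prediction of (318,188). That is about 4 mm off towards the base, so I'll apply a small correction, descend and hold.

Request:
play_rows:
  targets:
    - [1, 0.1, 0, 0, 0, 0, 1]
    - [2, 0.1, 0, 0, 0, 0, 1]
    - [3, 0.1, 0, 0, 0, 0, 1]
    - [3.8, 0.1, 0, 0, 0, 0, 1]
    - [4.3, 0.1, 0, 0, 0, 0, 1]
    - [4.6, 0.1, 0, 0, 0, 0, 1]
    - [4.6, 0.1, 0, 0, 0, 0, 1]
    - [4.6, 0.1, 0, 0, 0, 0, 1]
    - [4.6, 0.1, 0, 0, 0, 0, 1]
    - [4.6, 0.1, 0, 0, 0, 0, 1]

```text
time_s: 3.1
tcp_pos: [0.4281, 0.2282, 0.1873]
orientation: [-1.247, 1.569, 0.759]
ft_force: [-0.5, -0.5, 0.2]
opening: 0.0001
```

Run:
```python
from station import r,eyes
import cv2
s=r.observe();print(s['time_s'],s['tcp_pos'])
a=eyes.camera('top')['color'][150:350,80:320,::-1];b=eyes.camera('scene')['color'][100:300,380:620,::-1]
cv2.imwrite('pics/p1.png',cv2.resize(cv2.hconcat([a,b]),None,fx=1.66,fy=1.66))
```

```text
3.1 [0.4280738  0.22824281 0.1872717 ]
```

View pics/p1.png

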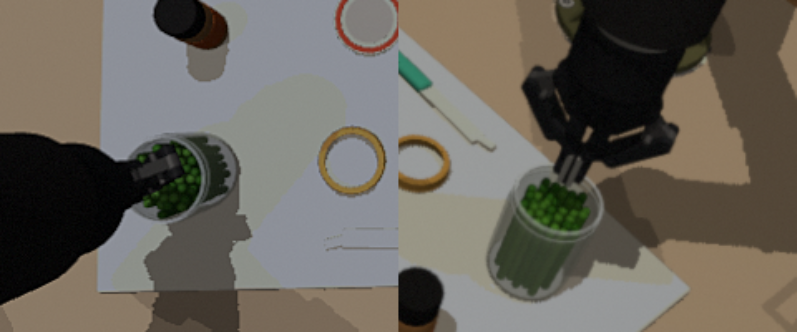

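Run:
```python
from station import r,eyes
from h import *
s=r.observe();P=s['tcp_pos']
for n in('top','scene'):
    c=eyes.camera(n)
    print(n,[pix(c,P-[0,0,d]).round(1).tolist() for d in (0,.022,.035)], 'rim',pix(c,(.428,.228,.1377)).round(1))
t,c=eyes.camera('top'),eyes.camera('scene')
# free-height triangulation of my rim-centre pixels, and tip pixels
for a,b in (((178.6,256.8),(476.4,220.4)),((180,257),(478,222))):
    o1,d1=ray(t,*a);o2,d2=ray(c,*b)
    k=np.linalg.lstsq(np.c_[d1,-d2],o2-o1,rcond=None)[0]; print(o1+d1*k[0],o2+d2*k[1])
# green masks
B=.0127
for n,k,(u0,v0,u1,v1) in (('t',t,(145,215,240,300)),('s',c,(425,185,520,240))):
    h=cv2.cvtColor(k['color'],cv2.COLOR_RGB2HSV);m=cv2.inRange(h,(40,120,60),(80,255,255))[v0:v1,u0:u1]
    y,x=np.nonzero(m);print(n,len(x),x.min()+u0,x.max()+u0,y.min()+v0,y.max()+v0)
```

```text
top [[[163.5, 260.4]], [[169.9, 259.0]], [[173.4, 258.2]]] rim [[177.1 257.3]]
scene [[[485.6, 196.6]], [[481.1, 206.3]], [[478.5, 211.7]]] rim [[475.7 217.4]]
[0.428143   0.22849144 0.13052326] [0.42613309 0.23029224 0.13138241]
[0.42742072 0.22819629 0.12542214] [0.42298117 0.23222608 0.12732617]
t 121 164 200 238 274
s 381 454 494 212 238
```

Letting the height float, the rim triangulates to (0.427,0.229), so the fingertips are centred within a few mm. Holding here.

Request:
play_rows:
  targets:
    - [0, 0, 0, 0, 0, 0, 1]
    - [0, 0, 0, 0, 0, 0, 1]
    - [0, 0, 0, 0, 0, 0, 1]
    - [0, 0, 0, 0, 0, 0, 1]
    - [0, 0, 0, 0, 0, 0, 1]
    - [0, 0, 0, 0, 0, 0, 1]
    - [0, 0, 0, 0, 0, 0, 1]
    - [0, 0, 0, 0, 0, 0, 1]
    - [0, 0, 0, 0, 0, 0, 1]
    - [0, 0, 0, 0, 0, 0, 1]

```text
time_s: 4.23
tcp_pos: [0.4276, 0.2279, 0.1858]
orientation: [0.388, 1.571, 2.394]
ft_force: [0.0, -0.8, 0.2]
opening: 0.0
```

Request:
play_rows:
  targets:
    - [0, 0, 0, 0, 0, 0, 1]
    - [0, 0, 0, 0, 0, 0, 1]
    - [0, 0, 0, 0, 0, 0, 1]
    - [0, 0, 0, 0, 0, 0, 1]
    - [0, 0, 0, 0, 0, 0, 1]
    - [0, 0, 0, 0, 0, 0, 1]
    - [0, 0, 0, 0, 0, 0, 1]
    - [0, 0, 0, 0, 0, 0, 1]
    - [0, 0, 0, 0, 0, 0, 1]
    - [0, 0, 0, 0, 0, 0, 1]

```text
time_s: 5.07
tcp_pos: [0.4276, 0.2279, 0.1858]
orientation: [0.032, 1.571, 2.039]
ft_force: [0.3, 0.2, -0.3]
opening: 0.0001
```

Request:
play_rows:
  targets:
    - [0, 0, 0, 0, 0, 0, 1]
    - [0, 0, 0, 0, 0, 0, 1]
    - [0, 0, 0, 0, 0, 0, 1]
    - [0, 0, 0, 0, 0, 0, 1]
    - [-1.2, 0, 0, 0, 0, 0, 1]
    - [-2.6, 0, 0, 0, 0, 0, 1]
    - [-4, 0, 0, 0, 0, 0, 1]
    - [-4.6, 0, 0, 0, 0, 0, 1]
    - [-4.6, 0, 0, 0, 0, 0, 1]
    - [-4.6, 0, 0, 0, 0, 0, 1]

```text
time_s: 5.9
tcp_pos: [0.4277, 0.2282, 0.3016]
orientation: [-0.933, 1.569, 1.073]
ft_force: [-0.2, 0.2, -0.8]
opening: -0.0002
```

Run:
```python
from station import r
from h import *
s=r.observe();print(s['time_s'],s['tcp_pos'])
for P in ((.604,.048,.30),(.604,.048,.0625),(.612,-.1165,.3),(.612,-.1165,.0755)):print(P,units(s,P))
```

```text
5.9 [0.4277431  0.22823408 0.3016008 ]
(0.604, 0.048, 0.3) [ 0.06 -3.35 -9.51]
(0.604, 0.048, 0.0625) [ 9.56 -3.33 -9.52]
(0.612, -0.1165, 0.3) [  0.05  -0.86 -15.61]
(0.612, -0.1165, 0.0755) [  9.03  -0.85 -15.62]
```

Request:
play_rows:
  targets:
    - [0, -3.3, -9.5, 0, 0, 0, 1]
    - [0, -3.3, -9.5, 0, 0, 0, 1]
    - [0, -3.3, -9.5, 0, 0, 0, 1]
    - [0, -3.3, -9.5, 0, 0, 0, 1]
    - [0, -3.3, -9.5, 0, 0, 0, 1]
    - [0, -3.3, -9.5, 0, 0, 0, 1]
    - [0, -3.3, -9.5, 0, 0, 0, 1]
    - [0, -3.3, -9.5, 0, 0, 0, 1]
    - [0, -3.3, -9.5, 0, 0, 0, 1]
    - [0, -3.3, -9.5, 0, 0, 0, 1]

```text
time_s: 6.73
tcp_pos: [0.6021, 0.0482, 0.3005]
orientation: [0.94, 1.57, 2.948]
ft_force: [-0.5, 0.2, -0.2]
opening: 0.0
```

Run:
```python
from station import r,eyes
from h import *
s=r.observe();print(s['time_s'],s['tcp_pos'])
c=eyes.camera('wrist')
T=np.eye(4);T[:3,:3]=Ro.from_euler('xyz',s['orientation']).as_matrix();T[:3,3]=s['tcp_pos']
W=np.linalg.inv(T@c['mount']);c['R']=W[:3,:3];c['t']=W[:3,3]
cv2.imwrite('pics/w2.png',c['color'][:,:,::-1])
H,S,V=cv2.split(cv2.cvtColor(c['color'],cv2.COLOR_RGB2HSV))
m=(((H<28)|(H>170))&(S>90)&(V>60)).astype(np.uint8)
for q in cv2.findContours(m,cv2.RETR_EXTERNAL,cv2.CHAIN_APPROX_NONE)[0]:
    if len(q)>80:
        w=np.float32([onplane(c,*x[0],.0165)[:2] for x in q]); e=cv2.minEnclosingCircle(w)
        if e[1]<.06: print(np.round(e[0],4),round(2*e[1],4),cv2.minEnclosingCircle(q)[0])
print(units(s,(.604,.048,.0625)))
```

```text
6.7333 [0.60206152 0.04816657 0.3004675 ]
[0.6034 0.0467] 0.0784 (316.17474365234375, 162.0811767578125)
[ 0.5856 -0.0918] 0.0521 (217.0, 101.0)
[ 0.6138 -0.1203] 0.0951 (187.2433624267578, 111.89823150634766)
[0.4406 0.0613] 0.0762 (389.0693664550781, 39.65317916870117)
[ 0.4812 -0.1143] 0.0614 (231.76548767089844, 5.72123908996582)
[ 0.6286 -0.3676] 0.1015 (1.5, 42.5)
[ 9.52 -0.07 -0.04]
```

View pics/w2.png

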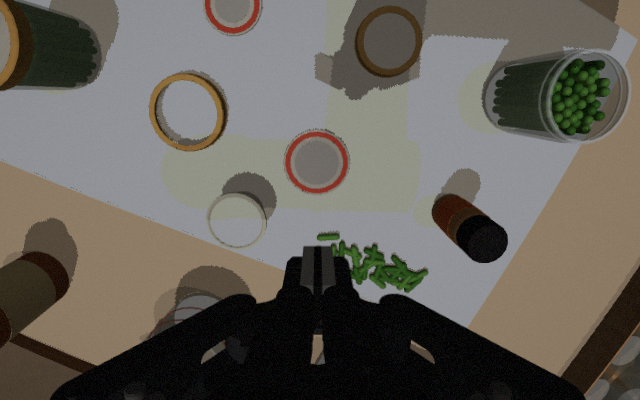

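The wrist view confirms the larger lid at (0.603,0.047), pixel (316,162), directly below the hand. The band is at about (0.612,-0.117). Descending over the lid and holding.

Request:
play_rows:
  targets:
    - [1.3, 0, 0, 0, 0, 0, 1]
    - [2.6, 0, 0, 0, 0, 0, 1]
    - [3.9, 0, 0, 0, 0, 0, 1]
    - [5.2, 0, 0, 0, 0, 0, 1]
    - [6.4, 0, 0, 0, 0, 0, 1]
    - [7.5, 0, 0, 0, 0, 0, 1]
    - [8.4, 0, 0, 0, 0, 0, 1]
    - [9.1, 0, 0, 0, 0, 0, 1]
    - [9.5, 0, 0, 0, 0, 0, 1]
    - [9.5, 0, 0, 0, 0, 0, 1]

```text
time_s: 7.62
tcp_pos: [0.601, 0.0482, 0.0612]
orientation: [1.271, 1.567, -3.004]
ft_force: [-0.4, -0.6, 0.2]
opening: 0.0003
```

Request:
play_rows:
  targets:
    - [0, 0, 0, 0, 0, 0, 1]
    - [0, 0, 0, 0, 0, 0, 1]
    - [0, 0, 0, 0, 0, 0, 1]
    - [0, 0, 0, 0, 0, 0, 1]
    - [0, 0, 0, 0, 0, 0, 1]
    - [0, 0, 0, 0, 0, 0, 1]
    - [0, 0, 0, 0, 0, 0, 1]
    - [0, 0, 0, 0, 0, 0, 1]
    - [0, 0, 0, 0, 0, 0, 1]
    - [0, 0, 0, 0, 0, 0, 1]

```text
time_s: 8.45
tcp_pos: [0.6026, 0.0475, 0.0632]
orientation: [0.928, 1.571, 2.935]
ft_force: [-0.6, 1.6, -1.0]
opening: 0.0005
```

Request:
play_rows:
  targets:
    - [0, 0, 0, 0, 0, 0, 1]
    - [0, 0, 0, 0, 0, 0, 1]
    - [0, 0, 0, 0, 0, 0, 1]
    - [0, 0, 0, 0, 0, 0, 1]
    - [0, 0, 0, 0, 0, 0, 1]
    - [0, 0, 0, 0, 0, 0, 1]
    - [0, 0, 0, 0, 0, 0, 1]
    - [0, 0, 0, 0, 0, 0, 1]
    - [0, 0, 0, 0, 0, 0, 1]
    - [0, 0, 0, 0, 0, 0, 1]

```text
time_s: 9.28
tcp_pos: [0.6026, 0.0475, 0.0633]
orientation: [0.624, 1.571, 2.63]
ft_force: [-0.0, 0.3, 0.4]
opening: -0.0002
```

Request:
play_rows:
  targets:
    - [0, 0, 0, 0, 0, 0, 1]
    - [0, 0, 0, 0, 0, 0, 1]
    - [0, 0, 0, 0, 0, 0, 1]
    - [0, 0, 0, 0, 0, 0, 1]
    - [0, 0, 0, 0, 0, 0, 1]
    - [0, 0, 0, 0, 0, 0, 1]
    - [0, 0, 0, 0, 0, 0, 1]
    - [0, 0, 0, 0, 0, 0, 1]
    - [0, 0, 0, 0, 0, 0, 1]
    - [0, 0, 0, 0, 0, 0, 1]

```text
time_s: 10.12
tcp_pos: [0.6026, 0.0475, 0.0633]
orientation: [0.33, 1.571, 2.336]
ft_force: [-0.8, 0.2, -0.0]
opening: -0.0003
```

Request:
play_rows:
  targets:
    - [-1.3, 0, 0, 0, 0, 0, 1]
    - [-2.6, 0, 0, 0, 0, 0, 1]
    - [-3.9, 0, 0, 0, 0, 0, 1]
    - [-5.2, 0, 0, 0, 0, 0, 1]
    - [-6.4, 0, 0, 0, 0, 0, 1]
    - [-7.5, 0, 0, 0, 0, 0, 1]
    - [-8.4, 0, 0, 0, 0, 0, 1]
    - [-9.1, 0, 0, 0, 0, 0, 1]
    - [-9.5, 0, 0, 0, 0, 0, 1]
    - [-9.5, 0, 0, 0, 0, 0, 1]

```text
time_s: 10.95
tcp_pos: [0.6032, 0.0474, 0.3034]
orientation: [-1.78, 1.567, 0.227]
ft_force: [0.2, -0.2, 0.3]
opening: -0.0002
```

Run:
```python
from station import r
from h import *
s=r.observe();print(s['time_s'],s['tcp_pos'])
for P in ((.612,-.117,.3),(.612,-.117,.0755)):print(P,units(s,P))
```

```text
10.95 [0.6032066  0.04740479 0.30338872]
(0.612, -0.117, 0.3) [ 0.13  2.46 -6.11]
(0.612, -0.117, 0.0755) [ 9.11  2.49 -6.1 ]
```

Request:
play_rows:
  targets:
    - [0, 2.5, -6.1, 0, 0, 0, 1]
    - [0, 2.5, -6.1, 0, 0, 0, 1]
    - [0, 2.5, -6.1, 0, 0, 0, 1]
    - [0, 2.5, -6.1, 0, 0, 0, 1]
    - [0, 2.5, -6.1, 0, 0, 0, 1]
    - [0, 2.5, -6.1, 0, 0, 0, 1]
    - [0, 2.5, -6.1, 0, 0, 0, 1]
    - [0, 2.5, -6.1, 0, 0, 0, 1]

```text
time_s: 11.62
tcp_pos: [0.6103, -0.1162, 0.2998]
orientation: [0.833, 1.57, 2.841]
ft_force: [-0.5, 0.2, -0.5]
opening: 0.0002
```

Run:
```python
from station import r,eyes
from h import *
s=r.observe();print(s['time_s'],s['tcp_pos'])
c=eyes.camera('wrist')
T=np.eye(4);T[:3,:3]=Ro.from_euler('xyz',s['orientation']).as_matrix();T[:3,3]=s['tcp_pos']
W=np.linalg.inv(T@c['mount']);c['R']=W[:3,:3];c['t']=W[:3,3]
H,S,V=cv2.split(cv2.cvtColor(c['color'],cv2.COLOR_RGB2HSV))
m=(((H<28)|(H>170))&(S>90)&(V>60)).astype(np.uint8)
for q in cv2.findContours(m,cv2.RETR_EXTERNAL,cv2.CHAIN_APPROX_NONE)[0]:
    if len(q)>80:
        w=np.float32([onplane(c,*x[0],.022)[:2] for x in q]); e=cv2.minEnclosingCircle(w)
        if e[1]<.06: print(np.round(e[0],4),round(2*e[1],4))
print(units(s,(.612,-.117,.0755)))
```

```text
11.6167 [ 0.61034293 -0.1161787   0.29984478]
[ 1.121  -0.3541] 0.0898
[ 1.1263 -0.414 ] 0.0475
[ 1.1047 -0.3793] 0.0479
[0.6024 0.0436] 0.0771
[ 0.6118 -0.1184] 0.0922
[0.4433 0.0606] 0.081
[ 0.4806 -0.1156] 0.0612
[ 8.97 -0.05 -0.07]
```

The wrist view puts the band at (0.612,-0.118), which agrees. Descending, holding, then lifting.

Request:
play_rows:
  targets:
    - [1.3, 0, -0.1, 0, 0, 0, 1]
    - [2.6, 0, -0.1, 0, 0, 0, 1]
    - [3.9, 0, -0.1, 0, 0, 0, 1]
    - [5.2, 0, -0.1, 0, 0, 0, 1]
    - [6.4, 0, -0.1, 0, 0, 0, 1]
    - [7.4, 0, -0.1, 0, 0, 0, 1]
    - [8.2, 0, -0.1, 0, 0, 0, 1]
    - [8.7, 0, -0.1, 0, 0, 0, 1]
    - [9, 0, -0.1, 0, 0, 0, 1]
    - [9, 0, -0.1, 0, 0, 0, 1]

```text
time_s: 12.5
tcp_pos: [0.6109, -0.1187, 0.0743]
orientation: [1.071, 1.569, 3.078]
ft_force: [-0.5, -0.7, 1.2]
opening: 0.0
```

Request:
play_rows:
  targets:
    - [0, 0, 0, 0, 0, 0, 1]
    - [0, 0, 0, 0, 0, 0, 1]
    - [0, 0, 0, 0, 0, 0, 1]
    - [0, 0, 0, 0, 0, 0, 1]
    - [0, 0, 0, 0, 0, 0, 1]
    - [0, 0, 0, 0, 0, 0, 1]
    - [0, 0, 0, 0, 0, 0, 1]
    - [0, 0, 0, 0, 0, 0, 1]
    - [0, 0, 0, 0, 0, 0, 1]
    - [0, 0, 0, 0, 0, 0, 1]

```text
time_s: 13.33
tcp_pos: [0.6114, -0.1195, 0.0757]
orientation: [0.81, 1.571, 2.817]
ft_force: [-1.0, 0.4, -0.4]
opening: 0.0002
```

Request:
play_rows:
  targets:
    - [0, 0, 0, 0, 0, 0, 1]
    - [0, 0, 0, 0, 0, 0, 1]
    - [0, 0, 0, 0, 0, 0, 1]
    - [0, 0, 0, 0, 0, 0, 1]
    - [0, 0, 0, 0, 0, 0, 1]
    - [0, 0, 0, 0, 0, 0, 1]
    - [0, 0, 0, 0, 0, 0, 1]
    - [0, 0, 0, 0, 0, 0, 1]
    - [0, 0, 0, 0, 0, 0, 1]
    - [0, 0, 0, 0, 0, 0, 1]

```text
time_s: 14.17
tcp_pos: [0.6114, -0.1194, 0.0757]
orientation: [0.607, 1.571, 2.614]
ft_force: [0.6, -0.2, -0.2]
opening: 0.0
```

Request:
play_rows:
  targets:
    - [0, 0, 0, 0, 0, 0, 1]
    - [0, 0, 0, 0, 0, 0, 1]
    - [0, 0, 0, 0, 0, 0, 1]
    - [0, 0, 0, 0, 0, 0, 1]
    - [0, 0, 0, 0, 0, 0, 1]
    - [0, 0, 0, 0, 0, 0, 1]
    - [0, 0, 0, 0, 0, 0, 1]
    - [0, 0, 0, 0, 0, 0, 1]
    - [0, 0, 0, 0, 0, 0, 1]
    - [0, 0, 0, 0, 0, 0, 1]

```text
time_s: 15.0
tcp_pos: [0.6114, -0.1194, 0.0758]
orientation: [-0.433, 1.571, 1.574]
ft_force: [-0.7, -1.1, 0.3]
opening: 0.0004
```

Request:
play_rows:
  targets:
    - [-1.3, 0, 0, 0, 0, 0, 1]
    - [-2.6, 0, 0, 0, 0, 0, 1]
    - [-3.9, 0, 0, 0, 0, 0, 1]
    - [-5.2, 0, 0, 0, 0, 0, 1]
    - [-6.4, 0, 0, 0, 0, 0, 1]
    - [-7.5, 0, 0, 0, 0, 0, 1]
    - [-8.4, 0, 0, 0, 0, 0, 1]
    - [-9, 0, 0, 0, 0, 0, 1]
    - [-9, 0, 0, 0, 0, 0, 1]
    - [-9, 0, 0, 0, 0, 0, 1]

```text
time_s: 15.83
tcp_pos: [0.6117, -0.1194, 0.3015]
orientation: [-1.743, 1.569, 0.264]
ft_force: [0.3, 0.2, -0.2]
opening: -0.0003
```

Run:
```python
from station import r,eyes
import cv2,numpy as np
s=r.observe();print(s['time_s'],s['tcp_pos'])
a=cv2.imread('pics/scene0.png');b=eyes.camera('scene')['color'][:,:,::-1]
cv2.imwrite('pics/end.png',cv2.resize(cv2.hconcat([a[:,140:540],b[:,140:540]]),None,fx=1,fy=1))
```

```text
15.8333 [ 0.61166897 -0.11935744  0.30154992]
```

View pics/end.png

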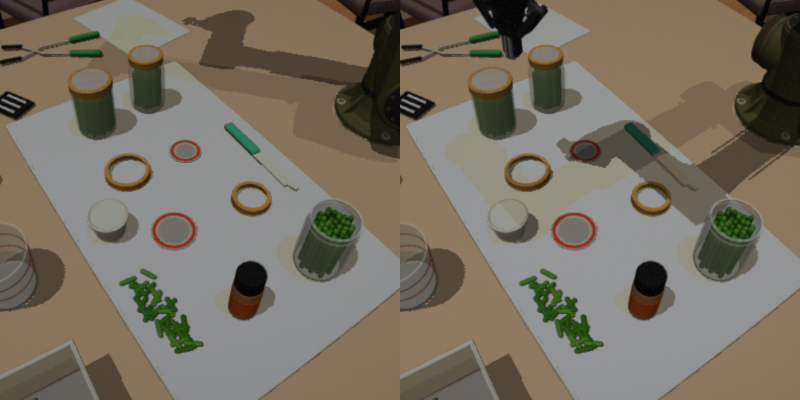

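The before and after views match (for example, the jar mouth is at the same place and the lid is still at (174,231)). Nothing has moved and the hand is raised.

```bash
python3 -c "
from station import r
print(r.job_done())"
```

```text
the job is handed in; nothing more can be done
None
```

I pointed with closed fingertips at the open jar's mouth, then the larger lid, then the larger band. Each hold lasted over 2 s, with the fingertips about 25–30 mm above the item, and I lifted to about 0.30 m between them. I then handed the job in at about 16 s; it reports no verdict.

- **Position:** The camera views put the fingers within a few millimetres of each centre. The two fixed cameras disagreed by about 7 mm on the jar mouth when I assumed its stated height. Triangulating without that assumption and the wrist camera agreed to about 4 mm, well inside the 25 mm allowed.
- **Contact and movement:** The before and after scene pictures show nothing moved. Wrist force readings stayed at noise level, under 2 N.
- **Finish:** The hand ended with the TCP at z = 0.30 m.

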